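# Put the mixed-up watches back on their own job pads

### The job

The three watches on the repair bench stand on each other's job pads: move each one onto the pad of its own dial colour, upright and inside the printed white ring, parking one of them on the spare cork pad on the way. Set them down rather than dropping them, never on the bare bench, and leave the loupe, the oil pot and the dust dome where they stand.

Things in the scene. Friction and masses are not known exactly. Their poses are not given: they have to be found in the camera images.
- watch_blue: Watch with blue dial and bezel fixed on a round grey holder, one upright piece, 100 to 190 g. Holder 44 mm diameter, 26 mm tall: grip it from above, from any side. Watch on top 38 mm diameter (lugs to 43, crown 22 mm from axis), ending 35 mm above the underside. Origin: centre of the underside, z up. Starts within 12 mm of the middle of a pad of another of the three colours. Yaw does not matter.
- watch_red: Watch with red dial and bezel fixed on a round grey holder, one upright piece, 100 to 190 g. Holder 44 mm diameter, 26 mm tall: grip it from above, from any side. Watch on top 38 mm diameter (lugs to 43, crown 22 mm from axis), ending 35 mm above the underside. Origin: centre of the underside, z up. Starts within 12 mm of the middle of a pad of another of the three colours. Yaw does not matter.
- watch_yellow: Watch with yellow dial and bezel fixed on a round grey holder, one upright piece, 100 to 190 g. Holder 44 mm diameter, 26 mm tall: grip it from above, from any side. Watch on top 38 mm diameter (lugs to 43, crown 22 mm from axis), ending 35 mm above the underside. Origin: centre of the underside, z up. Starts within 12 mm of the middle of a pad of another of the three colours. Yaw does not matter.
- pad_blue: blue square job pad, 88 x 88 mm, 8 mm thick, fixed to the bench; a thin white ring of 75 mm outer diameter is printed about its middle (flat). Origin: centre of its underside, on the bench (z = 0); its top is 8 mm above the origin; x and y along its sides.
- pad_red: red square job pad, 88 x 88 mm, 8 mm thick, fixed to the bench; a thin white ring of 75 mm outer diameter is printed about its middle (flat). Origin: centre of its underside, on the bench (z = 0); its top is 8 mm above the origin; x and y along its sides.
- pad_yellow: yellow square job pad, 88 x 88 mm, 8 mm thick, fixed to the bench; a thin white ring of 75 mm outer diameter is printed about its middle (flat). Origin: centre of its underside, on the bench (z = 0); its top is 8 mm above the origin; x and y along its sides.
- pad_spare: spare job pad of brown cork, empty at the start; same size, printed ring and origin as the coloured pads (88 x 88 x 8 mm, fixed, top 8 mm above the origin).
- loupe: bystander: black eye loupe standing upright, 34 mm diameter, 38 mm tall, waisted, loose. Origin: centre of its underside.
- oil_pot: bystander: small amber glass oil pot with black cap, 32 mm diameter, 45 mm tall, loose. Origin: centre of its underside.
- dust_dome: bystander: pale frosted-glass dust dome with a white knob on top, 56 mm diameter, 47 mm tall, loose. Origin: centre of its underside.

How it is judged:
On the way:
1. one of the watches stands released on the spare cork pad (within 35 mm of its middle) (((horizontal distance between watch_blue and pad_spare below 0.035 m and height (world z) of watch_blue below 0.012 m and angle between watch_blue's own z axis and vertical below 0.1 rad and linear speed of watch_blue below 0.03 m/s and contact force between watch_blue and the fingers below 0.3 N) or (horizontal distance between watch_red and pad_spare below 0.035 m and height (world z) of watch_red below 0.012 m and angle between watch_red's own z axis and vertical below 0.1 rad and linear speed of watch_red below 0.03 m/s and contact force between watch_red and the fingers below 0.3 N) or (horizontal distance between watch_yellow and pad_spare below 0.035 m and height (world z) of watch_yellow below 0.012 m and angle between watch_yellow's own z axis and vertical below 0.1 rad and linear speed of watch_yellow below 0.03 m/s and contact force between watch_yellow and the fingers below 0.3 N))), for 0.2 s.
At the end, for the whole second after the job is handed in: each watch stands upright (within 0.1 rad), released and at rest on the pad of its own colour, its centre within 15 mm of the pad's centre; the cork pad is empty again (horizontal distance between watch_blue and pad_blue below 0.015 m and height (world z) of watch_blue between 0.004 and 0.012 m and angle between each of watch_blue, watch_red, watch_yellow's own z axis and vertical below 0.1 rad and linear speed of each of watch_blue, watch_red, watch_yellow below 0.02 m/s and horizontal distance between watch_red and pad_red below 0.015 m and height (world z) of watch_red between 0.004 and 0.012 m and horizontal distance between watch_yellow and pad_yellow below 0.015 m and height (world z) of watch_yellow between 0.004 and 0.012 m); the robot touches nothing.
It fails at once if the blue watch touches down on the bench instead of a pad, falls over, or is let fall from more than about 20 mm above a pad (height (world z) of watch_blue below 0.004 m or angle between watch_blue's own z axis and vertical above 0.7 rad or (height (world z) of watch_blue above 0.03 m and contact force between watch_blue and anything else below 0.001 N)).
It fails at once if the red watch touches down on the bench instead of a pad, falls over, or is let fall from more than about 20 mm above a pad (height (world z) of watch_red below 0.004 m or angle between watch_red's own z axis and vertical above 0.7 rad or (height (world z) of watch_red above 0.03 m and contact force between watch_red and anything else below 0.001 N)).
It fails at once if the yellow watch touches down on the bench instead of a pad, falls over, or is let fall from more than about 20 mm above a pad (height (world z) of watch_yellow below 0.004 m or angle between watch_yellow's own z axis and vertical above 0.7 rad or (height (world z) of watch_yellow above 0.03 m and contact force between watch_yellow and anything else below 0.001 N)).
It fails at once if the loupe, the oil pot or the dust dome is pushed more than 25 mm or knocked over (distance of any of loupe, oil_pot, dust_dome from where it was at the start of the episode above 0.025 m or angle between any of loupe, oil_pot, dust_dome's own z axis and vertical above 0.5 rad).
It also fails if it takes over 102 s, if anything falls off the work surface, if the arm or the gripper's body presses on something with over 40 N, if the wrist force passes 120 N, or if a joint passes its speed limit or range.

### The arm

A 7-joint arm with a two-finger parallel gripper is mounted at the origin on the work surface. World frame = base frame: x ahead of the robot, y to its left, z up, the work surface at z = 0. Lengths are in m, angles in rad, forces in N, time in s.
With the tool pointing down it reaches from about 0.35 to 0.9 m from the base axis. Payload 7.2 kg.
Tool frame: the origin (TCP) lies at the centre of the arm's flange, where the gripper is bolted on; the fingertips stand 182 mm ahead of it and the grasp point (between the pads) lies 163 mm ahead of it (arm.grip_point_offset is the distance from the TCP to the grasp point, in m); z points along the fingers, x is the direction in which the jaws open and shut, and the axes are right-handed (so a half turn about z gives the same grasp; the last joint's range is limited). The gripper opens to 88 mm and grips with 3 to 60 N. Pads are 20 mm wide; open, the fingers measure 115 mm over their backs; the gripper's body (75 mm by 178 mm) begins 61 mm behind the grasp point.
Start: joints at [1.246, 0.411, -0.013, 1.596, 0.006, 1.134, -0.082], TCP at [0.159, -0.605, 0.405] pointing down, gripper open.
Joint ranges: [-2.95, 2.95], [-0.29, 1.99], [-1.47, 1.44], [0.14, 2.54], [-1.03, 4.17], [0.13, 1.85], [-2.86, 2.86]. Speed limits (rad/s): [2.39, 2.39, 3.01, 3.01, 3.14, 3.14, 3.14].

### API

Orientations are given as a unit quaternion [x, y, z, w].
In Python, from plant import arm gives the robot as it stands.
- The arm moves only by the tool servo_tool, never from a script. Its argument "deltas" is a list of rows, each an object of numbers: "tx", "ty", "tz": the shift along the tool's x, y, z in m; "yaw": the turn about the tool's z in rad. A call has 1 to 20 rows; each row shifts and turns the commanded pose from where the row before left it, along the tool's axes as they then stand; what a row does not reach is not made up. A row lasts 1/10 s, in which the tool goes at most 50 mm and 8.59 degrees, less where a joint would pass 70% of its speed; a pose out of reach is approached as far as the arm can. A call with a gripper value outside its range is refused whole. "fingers" is the finger opening in m, from 0 to 0.0878, set as the call begins (left out, the last holds). The fingers move at their own pace and stop on an object; the grip force is fixed at half the most. Time passes only in rows, so rows that do not move let the fingers close. It gives the time, the measured TCP pose, the force and the opening at its end, in the units of the state.
- arm.get_obs(): the state, without advancing time (a new reading comes with each control period).
- arm.grab_frame(name): name is "scene" or "top" or "wrist"; returns the picture (480x640x3 uint8, red, green, blue); there is no depth.
- arm.calibration(name): a dict with "fovy" (degrees; the focal length in pixels is half the picture's height over the tangent of half this angle, whatever the lens; pixels are square), "cx", "cy" (the principal point, pixels), "R" (3x3) and "t" (3): a world point X has camera coordinates R X + t. Camera axes: x right, y down, z forward; pixel columns grow to the right and rows downward; lengths in m; the calibration is good to about 2 mm. The wrist camera is an equidistant fisheye: a pixel r from the principal point sees the ray r / f radians off the axis. A picture is of the moment at which its call begins: read the wrist's pose just before it. calibration takes no time and is no camera call; for the wrist camera it gives the pose at the moment of the call.
- arm.hand_in(): hands the job in, once; it reports no verdict.
Trained networks look in the newest picture that a camera, given by its name, has taken for a name from the list of things; names that differ only in an ending like _2 or _b are one class to them, and where a whole thing is asked for, a point or a joint stands for the part that bears it (a point fixed in the world has none). Each returns a list of dicts, best first, with "score" (0 to 1); they miss things now and then, are a little off and sometimes report something else, mostly with a low value. They report only what shows in the picture. A call takes as long as a camera call.
- arm.boxes_of(camera, target): "centre" ([column, row] in pixels, amid what is visible of it).
- arm.regions_of(camera, target): "pixels" (480x640 bool, what is visible of it) and "centre" ([column, row] in pixels, amid what is visible of it).
The state is a dict: "time": time; "joints": joint angles; "qvel": joint speeds; "joint_torque": joint torques, N m; "tcp_pos": TCP position; "tcp_rot": TCP orientation; "contact_force": force on the tool from outside, world axes, zero at the start; "ft_torque": the same for the moment, N m; "width": finger opening in m.
Only numpy, scipy, OpenCV 4.12 (cv2) and the standard library are available. Lean on these libraries where they do the work, as an engineer would, in place of code of your own. Each camera call takes 0.05 s, during which the arm holds its last target. There are 200 camera calls.

## Working session

There is one attempt and no reset: what is moved stays moved. The work goes in short steps, Python scripts to look and compute and a tool call to move; the robot and the scene stay as the last step left them, time stands still between calls to the robot, and variables do not carry over. Pictures are saved under pics/ and viewed, about 12 in all and at most 16, crops included, and the job is handed in when it is done.

Besides the shell and the picture viewer there is one more tool, called by a JSON object that holds its "fn" and its "kwargs". servo_tool: Moves the arm, as the interface text tells. Its arguments: {"type":"object","properties":{"deltas":{"type":"array"},"fingers":{"type":"number"}},"required":["deltas"]}

```bash
mkdir -p pics; cat > h.py <<'E'
import numpy as np, cv2
from plant import arm
from scipy.spatial.transform import Rotation as Ro
def ray(c,px):
    C=arm.calibration(c); f=240/np.tan(np.radians(C['fovy'])/2)
    u,v=px[0]-C['cx'],px[1]-C['cy']
    if c=='wrist':
        r=np.hypot(u,v); a=r/f; d=np.array([u/r*np.sin(a),v/r*np.sin(a),np.cos(a)]) if r>0 else np.array([0,0,1.])
    else: d=np.array([u/f,v/f,1.])
    R=np.array(C['R']);t=np.array(C['t']); return -R.T@t, R.T@d
def at(c,px,z):
    o,d=ray(c,px); return o+d*(z-o[2])/d[2]
def save(c,n):
    im=arm.grab_frame(c); cv2.imwrite(f'pics/{n}.png',im[:,:,::-1]); return im
E
python3 - <<'E'
from h import *
Z=dict(watch_blue=.043,watch_red=.043,watch_yellow=.043,pad_blue=.008,pad_red=.008,pad_yellow=.008,pad_spare=.008,loupe=.03,oil_pot=.04,dust_dome=.03)
for c in ['top','scene']:
    save(c,c+'0')
    for n,z in Z.items():
        for r in arm.regions_of(c,n)[:2]:
            print(c,n,round(r['score'],2),np.round(r['centre']),np.round(at(c,r['centre'],z),3),int(r['pixels'].sum()))
    print(arm.calibration(c))
o=arm.get_obs();print({k:o[k] for k in('time','tcp_pos','tcp_rot','width')})
E
```

```text
top watch_blue 0.56 [472. 213.] [ 0.604 -0.267  0.043] 586
top watch_blue 0.56 [266. 208.] [0.607 0.082 0.043] 571
top watch_red 0.76 [268. 211.] [0.602 0.079 0.043] 564
top watch_yellow 0.97 [155. 186.] [0.643 0.269 0.043] 620
top watch_yellow 0.3 [474. 213.] [ 0.605 -0.272  0.043] 610
top pad_blue 0.89 [163. 199.] [0.628 0.264 0.008] 1900
top pad_red 0.83 [462. 223.] [ 0.594 -0.259  0.008] 1862
top pad_yellow 0.8 [278. 211.] [0.61  0.063 0.008] 1945
top pad_spare 0.64 [368. 196.] [ 0.641 -0.094  0.008] 2467
top loupe 0.79 [263. 292.] [0.468 0.085 0.03 ] 340
top oil_pot 0.52 [377. 297.] [ 0.46  -0.104  0.04 ] 328
top dust_dome 0.96 [474. 299.] [ 0.459 -0.27   0.03 ] 884
top dust_dome 0.6 [164. 201.] [0.62  0.256 0.03 ] 1924
{'fovy': 43.80067835036276, 'cx': 322.15438434588555, 'cy': 239.64181155320185, 'R': array([[ 0.00902278, -0.99944315,  0.03212431],
       [-0.98520277, -0.01438373, -0.17078822],
       [ 0.17115519, -0.03010797, -0.98478394]]), 't': array([-0.0192527 ,  0.55363831,  0.94565446])}
scene watch_blue 0.85 [216. 162.] [ 0.621 -0.251  0.043] 605
scene watch_red 0.67
[... 451 characters left out ...]
scene loupe 0.63 [411. 270.] [0.477 0.093 0.03 ] 604
scene loupe 0.42 [226. 173.] [ 0.614 -0.231  0.03 ] 1460
scene oil_pot 0.73 [341. 185.] [ 0.474 -0.094  0.04 ] 442
scene dust_dome 0.78 [294. 128.] [ 0.461 -0.261  0.03 ] 765
{'fovy': 45.56781291173359, 'cx': 328.2624000732075, 'cy': 245.0733612822911, 'R': array([[-0.8318901 ,  0.55490476,  0.00629014],
       [ 0.44535763,  0.67433826, -0.58900296],
       [-0.33108223, -0.48718437, -0.80810639]]), 't': array([ 0.46768357, -0.22128937,  1.07386894])}
{'time': 1.1, 'tcp_pos': array([ 0.15872656, -0.60451518,  0.40468301]), 'tcp_rot': array([ 7.91832334e-01, -6.10738530e-01,  2.62697246e-05,  3.00809936e-05]), 'width': 0.08824455399298745}
```

View pics/top0.png

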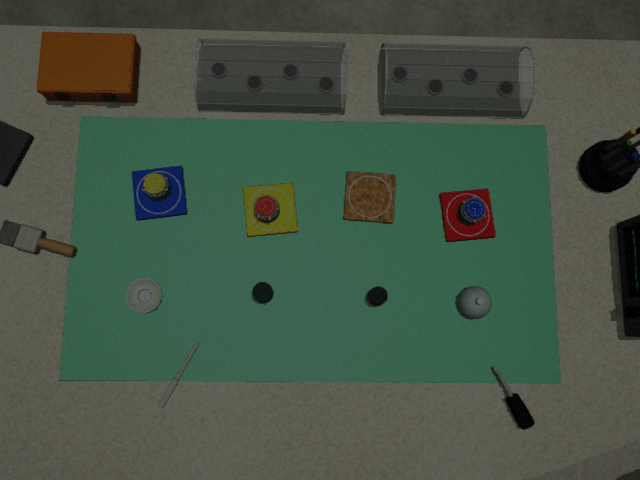

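View pics/scene0.png

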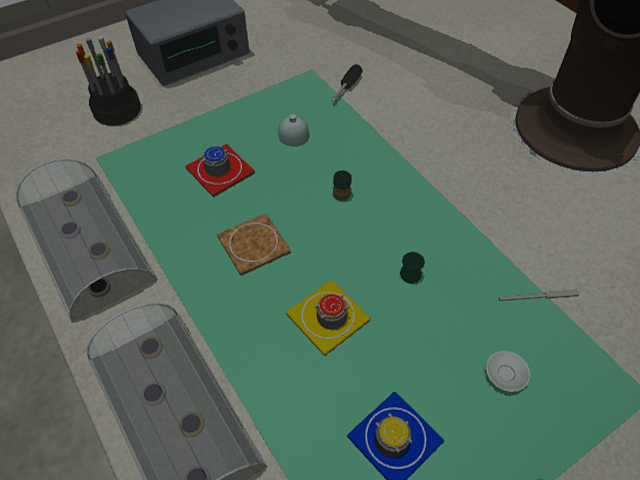

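The top view shows yellow on the blue pad (155,186), red on the yellow pad (266,208) and blue on the red pad (472,210). The spare pad is at (370,197), with the bystanders in a row near row 295. I'll refine with colour segmentation.

```bash
cat >> h.py <<'E'
HUE=dict(blue=(105,130),yellow=(22,35),red=(-8,8))
def mask(im,col):
    h=cv2.cvtColor(im,cv2.COLOR_RGB2HSV).astype(int); a,b=HUE[col]; H=h[...,0]; H=np.where(H>170,H-180,H)
    return ((H>=a)&(H<=b)&(h[...,1]>130)&(h[...,2]>40)).astype(np.uint8)
def blobs(im,col):
    n,l,s,c=cv2.connectedComponentsWithStats(cv2.morphologyEx(mask(im,col),cv2.MORPH_CLOSE,np.ones((3,3))))
    return sorted([(s[i,4],c[i],l==i) for i in range(1,n) if s[i,4]>80],key=lambda b:-b[0])
def hullc(m):
    c=cv2.findContours(m.astype(np.uint8),cv2.RETR_EXTERNAL,cv2.CHAIN_APPROX_NONE)[0]
    h=cv2.convexHull(np.vstack(c)); M=cv2.moments(h); return np.array([M['m10']/M['m00'],M['m01']/M['m00']])
E
python3 - <<'E'
from h import *
for c in ['top','scene']:
    im=cv2.imread(f'pics/{c}0.png')[:,:,::-1].copy()
    for col in HUE:
        for a,ce,m in blobs(im,col)[:4]:
            h=hullc(m); print(c,col,a,np.round(h),'z8',np.round(at(c,h,.008)[:2],3),'z6',np.round(at(c,h,.006)[:2],3),'z42',np.round(at(c,h,.042)[:2],3))
    r=arm.regions_of(c,'pad_spare')[0]; h=hullc(r['pixels']); print('spare',np.round(at(c,h,.008)[:2],3))
E
```

```text
top blue 1817 [159. 192.] z8 [0.64  0.271] z6 [0.641 0.272] z42 [0.632 0.263]
top blue 311 [474. 208.] z8 [ 0.62  -0.282] z6 [ 0.621 -0.283] z42 [ 0.613 -0.272]
top yellow 1901 [270. 209.] z8 [0.613 0.078] z6 [0.613 0.078] z42 [0.605 0.076]
top yellow 324 [154. 183.] z8 [0.656 0.28 ] z6 [0.657 0.281] z42 [0.647 0.271]
top red 1772 [467. 215.] z8 [ 0.609 -0.268] z6 [ 0.61  -0.269] z42 [ 0.602 -0.259]
top red 320 [266. 206.] z8 [0.619 0.085] z6 [0.62  0.086] z42 [0.611 0.083]
spare [ 0.638 -0.097]
scene blue 3501 [395. 439.] z8 [0.643 0.273] z6 [0.643 0.272] z42 [0.652 0.279]
scene blue 231 [214. 154.] z8 [ 0.603 -0.305] z6 [ 0.602 -0.306] z42 [ 0.614 -0.271]
scene yellow 2305 [328. 316.] z8 [0.617 0.08 ] z6 [0.616 0.079] z42 [0.628 0.096]
scene yellow 633 [394. 431.] z8 [0.639 0.265] z6 [0.638 0.264] z42 [0.648 0.272]
scene red 1321 [219. 169.] z8 [ 0.613 -0.265] z6 [ 0.613 -0.267] z42 [ 0.624 -0.233]
scene red 410 [332. 305.] z8 [0.601 0.067] z6 [0.6   0.067] z42 [0.612 0.084]
spare [ 0.643 -0.092]
```

{"fn": "servo_tool", "kwargs": {"deltas": [{"yaw": 0.1285},{"yaw": 0.1285},{"tx": -0.0209,"ty": -0.0284,"tz": 0.0066},{"tx": -0.0209,"ty": -0.0284,"tz": 0.0066},{"tx": -0.0209,"ty": -0.0284,"tz": 0.0066},{"tx": -0.0209,"ty": -0.0284,"tz": 0.0066},{"tx": -0.0209,"ty": -0.0284,"tz": 0.0066},{"tx": -0.0209,"ty": -0.0284,"tz": 0.0066},{"tx": -0.0209,"ty": -0.0284,"tz": 0.0066},{"tx": -0.0209,"ty": -0.0284,"tz": 0.0066},{"tx": -0.0209,"ty": -0.0284,"tz": 0.0066},{"tx": -0.0209,"ty": -0.0284,"tz": 0.0066},{"tx": -0.0209,"ty": -0.0284,"tz": 0.0066},{"tx": -0.0209,"ty": -0.0284,"tz": 0.0066},{"tx": -0.0209,"ty": -0.0284,"tz": 0.0066},{"tx": -0.0209,"ty": -0.0284,"tz": 0.0066},{"tx": -0.0209,"ty": -0.0284,"tz": 0.0066},{"tx": -0.0209,"ty": -0.0284,"tz": 0.0066},{},{}], "fingers": 0.0878}}

```text
invalid input
```

```bash
cat > w.py <<'E'
from h import *
import sys
o=arm.get_obs(); print(o['time'],np.round(o['tcp_pos'],4),'xaxis',np.round(Ro.from_quat(o['tcp_rot']).as_matrix()[:,0],3),'w',round(o['width'],4))
im=save('wrist',sys.argv[1])
for col in HUE:
    for a,ce,m in blobs(im,col)[:3]:
        h=hullc(m); print(col,a,np.round(h),'z8',np.round(at('wrist',h,.008)[:2],3),'z43',np.round(at('wrist',h,.043)[:2],3))
E
python3 w.py w1
```

```text
1.2 [ 0.1587 -0.6045  0.4046] xaxis [ 0.254 -0.967  0.   ] w 0.0879
```

View pics/w1.png

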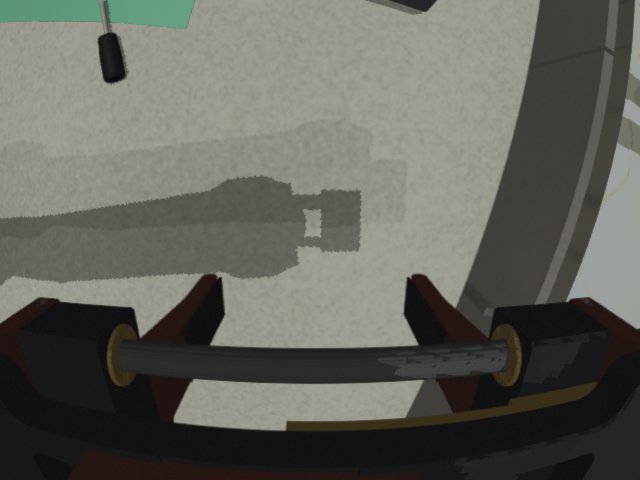

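The move was refused, and the wrist picture shows only bare bench. The empty rows are the likely cause, so I'll use explicit zeros instead.

{"fn": "servo_tool", "kwargs": {"deltas": [{"yaw": 0.1285},{"yaw": 0.1285},{"tx": -0.0209,"ty": -0.0284,"tz": 0.0066},{"tx": -0.0209,"ty": -0.0284,"tz": 0.0066},{"tx": -0.0209,"ty": -0.0284,"tz": 0.0066},{"tx": -0.0209,"ty": -0.0284,"tz": 0.0066},{"tx": -0.0209,"ty": -0.0284,"tz": 0.0066},{"tx": -0.0209,"ty": -0.0284,"tz": 0.0066},{"tx": -0.0209,"ty": -0.0284,"tz": 0.0066},{"tx": -0.0209,"ty": -0.0284,"tz": 0.0066},{"tx": -0.0209,"ty": -0.0284,"tz": 0.0066},{"tx": -0.0209,"ty": -0.0284,"tz": 0.0066},{"tx": -0.0209,"ty": -0.0284,"tz": 0.0066},{"tx": -0.0209,"ty": -0.0284,"tz": 0.0066},{"tx": -0.0209,"ty": -0.0284,"tz": 0.0066},{"tx": -0.0209,"ty": -0.0284,"tz": 0.0066},{"tx": -0.0209,"ty": -0.0284,"tz": 0.0066},{"tx": -0.0209,"ty": -0.0284,"tz": 0.0066},{"tx": 0},{"tx": 0}]}}

```text
invalid input
```

```bash
python3 w.py w2
```

```text
1.25 [ 0.1587 -0.6045  0.4046] xaxis [ 0.254 -0.967 -0.   ] w 0.0876
```

View pics/w2.png

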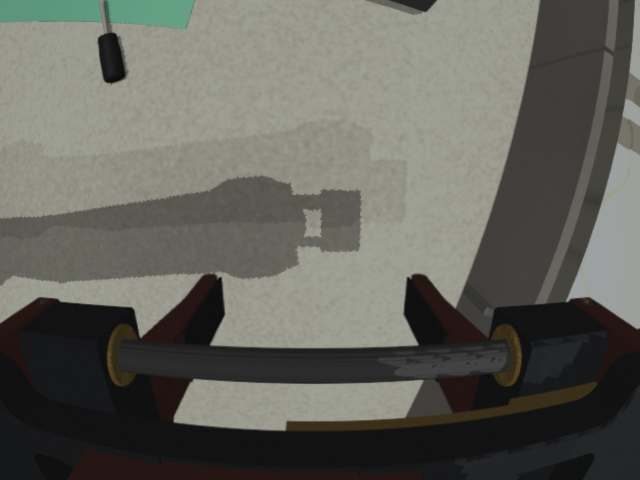

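Still refused and the view is unchanged. I'll test a single row with all four keys, without taking pictures.

{"fn": "servo_tool", "kwargs": {"deltas": [{"tx": 0.0,"ty": 0.0,"tz": 0.0,"yaw": 0.1285},{"tx": 0.0,"ty": 0.0,"tz": 0.0,"yaw": 0.1285}]}}

```text
time: 1.5
tcp_pos: [0.1586, -0.6045, 0.4046]
tcp_rot: [-0.705, 0.709, -0.0, 0.0]
contact_force: [0.1, 0.2, -0.5]
width: 0.0881
```

{"fn": "servo_tool", "kwargs": {"deltas": [{"tx": -0.0209,"ty": -0.0284,"tz": 0.0066,"yaw": 0},{"tx": -0.0209,"ty": -0.0284,"tz": 0.0066,"yaw": 0},{"tx": -0.0209,"ty": -0.0284,"tz": 0.0066,"yaw": 0},{"tx": -0.0209,"ty": -0.0284,"tz": 0.0066,"yaw": 0},{"tx": -0.0209,"ty": -0.0284,"tz": 0.0066,"yaw": 0},{"tx": -0.0209,"ty": -0.0284,"tz": 0.0066,"yaw": 0},{"tx": -0.0209,"ty": -0.0284,"tz": 0.0066,"yaw": 0},{"tx": -0.0209,"ty": -0.0284,"tz": 0.0066,"yaw": 0},{"tx": -0.0209,"ty": -0.0284,"tz": 0.0066,"yaw": 0},{"tx": -0.0209,"ty": -0.0284,"tz": 0.0066,"yaw": 0},{"tx": -0.0209,"ty": -0.0284,"tz": 0.0066,"yaw": 0},{"tx": -0.0209,"ty": -0.0284,"tz": 0.0066,"yaw": 0},{"tx": -0.0209,"ty": -0.0284,"tz": 0.0066,"yaw": 0},{"tx": -0.0209,"ty": -0.0284,"tz": 0.0066,"yaw": 0},{"tx": -0.0209,"ty": -0.0284,"tz": 0.0066,"yaw": 0},{"tx": -0.0209,"ty": -0.0284,"tz": 0.0066,"yaw": 0},{"tx": 0,"ty": 0,"tz": 0,"yaw": 0},{"tx": 0,"ty": 0,"tz": 0,"yaw": 0}]}}

```text
time: 3.3
tcp_pos: [0.6137, -0.2693, 0.2985]
tcp_rot: [0.708, -0.706, -0.0, 0.0]
contact_force: [-0.3, 0.1, -0.0]
width: 0.0877
```

```bash
python3 w.py w3
```

```text
3.3 [ 0.6137 -0.2693  0.2985] xaxis [ 0.002 -1.    -0.   ] w 0.0877
blue 1697 [318. 253.] z8 [ 0.601 -0.273] z43 [ 0.612 -0.273]
yellow 868 [  7. 246.] z8 [0.605 0.035] z43 [ 0.615 -0.005]
red 4605 [313. 240.] z8 [ 0.611 -0.27 ] z43 [ 0.621 -0.27 ]
red 3450 [314. 243.] z8 [ 0.609 -0.27 ] z43 [ 0.619 -0.27 ]
```

View pics/w3.png

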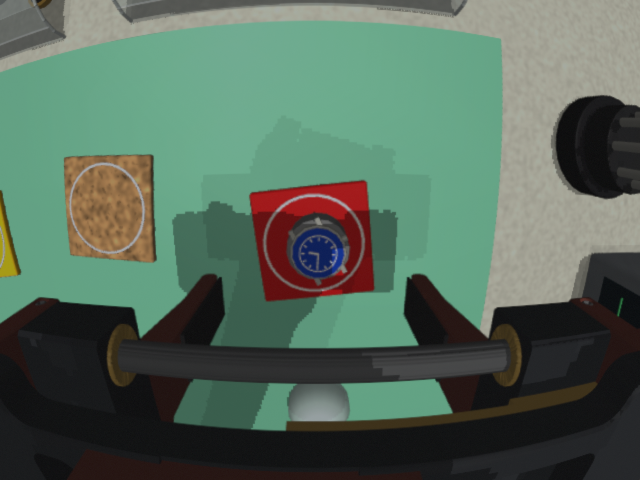

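The wrist view has the blue watch at (318,253) on the red pad at (313,240), within 3 mm of the fixed cameras' estimates. I'll descend and grip.

{"fn": "servo_tool", "kwargs": {"deltas": [{"tx": 0.003,"ty": 0.001,"tz": 0.02,"yaw": 0},{"tx": 0,"ty": 0,"tz": 0.02,"yaw": 0},{"tx": 0,"ty": 0,"tz": 0.02,"yaw": 0},{"tx": 0,"ty": 0,"tz": 0.02,"yaw": 0},{"tx": 0,"ty": 0,"tz": 0.015,"yaw": 0},{"tx": 0,"ty": 0,"tz": 0.01,"yaw": 0},{"tx": 0,"ty": 0,"tz": 0,"yaw": 0},{"tx": 0,"ty": 0,"tz": 0,"yaw": 0}]}}

```text
time: 4.15
tcp_pos: [0.6123, -0.2736, 0.1946]
tcp_rot: [-0.707, 0.707, -0.0, 0.0]
contact_force: [0.6, -0.2, 0.9]
width: 0.088
```

{"fn": "servo_tool", "kwargs": {"deltas": [{"tx": 0,"ty": 0,"tz": 0,"yaw": 0},{"tx": 0,"ty": 0,"tz": 0,"yaw": 0},{"tx": 0,"ty": 0,"tz": 0,"yaw": 0},{"tx": 0,"ty": 0,"tz": 0,"yaw": 0},{"tx": 0,"ty": 0,"tz": 0,"yaw": 0},{"tx": 0,"ty": 0,"tz": 0,"yaw": 0},{"tx": 0,"ty": 0,"tz": 0,"yaw": 0},{"tx": 0,"ty": 0,"tz": 0,"yaw": 0}], "fingers": 0.03}}

```text
time: 4.95
tcp_pos: [0.6122, -0.2731, 0.1941]
tcp_rot: [-0.707, 0.707, 0.0, 0.0]
contact_force: [-0.4, 0.5, 1.8]
width: 0.0435
```

{"fn": "servo_tool", "kwargs": {"deltas": [{"tx": 0,"ty": 0,"tz": -0.01,"yaw": 0},{"tx": 0,"ty": 0,"tz": -0.02,"yaw": 0},{"tx": 0,"ty": 0,"tz": -0.02,"yaw": 0},{"tx": -0.01,"ty": -0.002,"tz": 0,"yaw": 0},{"tx": -0.024,"ty": -0.004,"tz": 0,"yaw": 0},{"tx": -0.024,"ty": -0.004,"tz": 0,"yaw": 0},{"tx": -0.024,"ty": -0.004,"tz": 0,"yaw": 0},{"tx": -0.024,"ty": -0.004,"tz": 0,"yaw": 0},{"tx": -0.024,"ty": -0.004,"tz": 0,"yaw": 0},{"tx": -0.024,"ty": -0.004,"tz": 0,"yaw": 0},{"tx": -0.024,"ty": -0.002,"tz": 0,"yaw": 0},{"tx": 0,"ty": 0,"tz": 0,"yaw": 0},{"tx": 0,"ty": 0,"tz": 0.015,"yaw": 0},{"tx": 0,"ty": 0,"tz": 0.015,"yaw": 0},{"tx": 0,"ty": 0,"tz": 0.01,"yaw": 0},{"tx": 0,"ty": 0,"tz": 0.005,"yaw": 0},{"tx": 0,"ty": 0,"tz": 0.003,"yaw": 0},{"tx": 0,"ty": 0,"tz": 0,"yaw": 0},{"tx": 0,"ty": 0,"tz": 0,"yaw": 0}]}}

```text
time: 6.85
tcp_pos: [0.6404, -0.0954, 0.1964]
tcp_rot: [-0.707, 0.707, -0.0, 0.0]
contact_force: [0.3, -0.3, -0.9]
width: 0.0432
```

{"fn": "servo_tool", "kwargs": {"deltas": [{"tx": 0,"ty": 0,"tz": 0.001,"yaw": 0},{"tx": 0,"ty": 0,"tz": 0.001,"yaw": 0},{"tx": 0,"ty": 0,"tz": 0,"yaw": 0}]}}

```text
time: 7.15
tcp_pos: [0.6402, -0.0952, 0.1942]
tcp_rot: [-0.707, 0.707, -0.0, 0.0]
contact_force: [-0.1, 0.3, -0.6]
width: 0.0435
```

{"fn": "servo_tool", "kwargs": {"deltas": [{"tx": 0,"ty": 0,"tz": 0,"yaw": 0},{"tx": 0,"ty": 0,"tz": 0,"yaw": 0},{"tx": 0,"ty": 0,"tz": 0,"yaw": 0},{"tx": 0,"ty": 0,"tz": 0,"yaw": 0},{"tx": 0,"ty": 0,"tz": 0,"yaw": 0},{"tx": 0,"ty": 0,"tz": 0,"yaw": 0},{"tx": 0,"ty": 0,"tz": 0,"yaw": 0},{"tx": 0,"ty": 0,"tz": 0,"yaw": 0},{"tx": 0,"ty": 0,"tz": -0.01,"yaw": 0},{"tx": 0,"ty": 0,"tz": -0.03,"yaw": 0},{"tx": 0,"ty": 0,"tz": -0.03,"yaw": 0},{"tx": 0,"ty": 0,"tz": -0.03,"yaw": 0}], "fingers": 0.0878}}

```text
time: 8.35
tcp_pos: [0.6402, -0.0952, 0.2958]
tcp_rot: [-0.707, 0.707, -0.0, 0.0]
contact_force: [0.8, 1.0, -0.2]
width: 0.0882
```

{"fn": "servo_tool", "kwargs": {"deltas": [{"tx": -0.02,"ty": 0.003,"tz": 0,"yaw": 0},{"tx": -0.027,"ty": 0.004,"tz": 0,"yaw": 0},{"tx": -0.027,"ty": 0.004,"tz": 0,"yaw": 0},{"tx": -0.027,"ty": 0.004,"tz": 0,"yaw": 0},{"tx": -0.027,"ty": 0.005,"tz": 0,"yaw": 0},{"tx": -0.027,"ty": 0.005,"tz": 0,"yaw": 0},{"tx": -0.023,"ty": 0.004,"tz": 0,"yaw": 0},{"tx": 0,"ty": 0,"tz": 0,"yaw": 0},{"tx": 0,"ty": 0,"tz": 0,"yaw": 0}]}}

```text
time: 9.25
tcp_pos: [0.6113, 0.0828, 0.2947]
tcp_rot: [0.707, -0.707, 0.0, -0.0]
contact_force: [0.2, -1.1, -0.5]
width: 0.0882
```

```bash
python3 w.py w4; python3 - <<'E'
from h import *
im=save('top','t2'); sc=save('scene','s2')
for c,i in(('top',im),('scene',sc)):
  for col in HUE:
    for a,ce,m in blobs(i,col)[:2]:
        h=hullc(m); print(c,col,a,'z8',np.round(at(c,h,.008)[:2],3),'z42',np.round(at(c,h,.042)[:2],3))
E
```

```text
9.25 [0.6113 0.0828 0.2947] xaxis [ 0.001 -1.     0.   ] w 0.0882
blue 5284 [ 93. 204.] z8 [0.642 0.264] z43 [0.647 0.24 ]
blue 1189 [553. 214.] z8 [ 0.634 -0.12 ] z43 [ 0.64  -0.094]
yellow 4843 [320. 234.] z8 [0.616 0.077] z43 [0.625 0.078]
yellow 3638 [320. 235.] z8 [0.615 0.077] z43 [0.624 0.078]
yellow 1166 [ 63. 206.] z8 [0.642 0.297] z43 [0.647 0.268]
red 1920 [313. 254.] z8 [0.601 0.083] z43 [0.612 0.082]
red 1509 [629. 247.] z8 [ 0.604 -0.233] z43 [ 0.614 -0.192]
top blue 1852 z8 [0.64  0.271] z42 [0.631 0.263]
top blue 306 z8 [ 0.65  -0.099] z42 [ 0.641 -0.096]
top yellow 318 z8 [0.656 0.28 ] z42 [0.647 0.272]
top red 2416 z8 [ 0.609 -0.268] z42 [ 0.601 -0.259]
scene blue 3497 z8 [0.643 0.273] z42 [0.652 0.279]
scene blue 311 z8 [ 0.632 -0.12 ] z42 [ 0.642 -0.095]
scene yellow 2228 z8 [0.617 0.08 ] z42 [0.627 0.096]
scene yellow 631 z8 [0.639 0.265] z42 [0.648 0.272]
scene red 1914 z8 [ 0.613 -0.265] z42 [ 0.624 -0.233]
scene red 411 z8 [0.601 0.068] z42 [0.612 0.084]
```

View pics/w4.png

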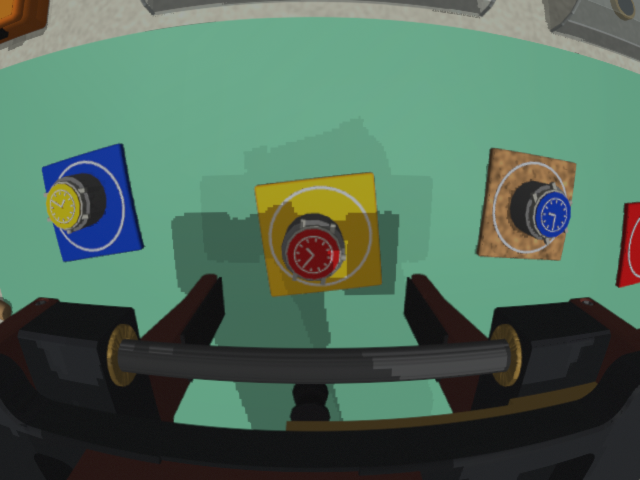

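The wrist view shows the red watch at (313,254), centred between the fingers, and the blue watch upright on the cork pad at (548,213).

{"fn": "servo_tool", "kwargs": {"deltas": [{"tx": 0.001,"ty": 0,"tz": 0.02,"yaw": 0},{"tx": 0,"ty": 0,"tz": 0.02,"yaw": 0},{"tx": 0,"ty": 0,"tz": 0.02,"yaw": 0},{"tx": 0,"ty": 0,"tz": 0.02,"yaw": 0},{"tx": 0,"ty": 0,"tz": 0.012,"yaw": 0},{"tx": 0,"ty": 0,"tz": 0.008,"yaw": 0},{"tx": 0,"ty": 0,"tz": 0,"yaw": 0},{"tx": 0,"ty": 0,"tz": 0,"yaw": 0}]}}

```text
time: 10.2
tcp_pos: [0.6116, 0.0816, 0.1946]
tcp_rot: [-0.707, 0.707, -0.0, 0.0]
contact_force: [0.4, -0.2, 1.0]
width: 0.0878
```

{"fn": "servo_tool", "kwargs": {"deltas": [{"tx": 0,"ty": 0,"tz": 0,"yaw": 0},{"tx": 0,"ty": 0,"tz": 0,"yaw": 0},{"tx": 0,"ty": 0,"tz": 0,"yaw": 0},{"tx": 0,"ty": 0,"tz": 0,"yaw": 0},{"tx": 0,"ty": 0,"tz": 0,"yaw": 0},{"tx": 0,"ty": 0,"tz": 0,"yaw": 0},{"tx": 0,"ty": 0,"tz": 0,"yaw": 0},{"tx": 0,"ty": 0,"tz": 0,"yaw": 0}], "fingers": 0.03}}

```text
time: 11.0
tcp_pos: [0.6113, 0.0819, 0.1941]
tcp_rot: [-0.707, 0.707, 0.0, 0.0]
contact_force: [-0.3, 0.5, 0.6]
width: 0.0432
```

{"fn": "servo_tool", "kwargs": {"deltas": [{"tx": 0,"ty": 0,"tz": -0.01,"yaw": 0},{"tx": 0,"ty": 0,"tz": -0.025,"yaw": 0},{"tx": 0,"ty": 0,"tz": -0.03,"yaw": 0},{"tx": 0,"ty": 0,"tz": -0.025,"yaw": 0},{"tx": 0.015,"ty": 0,"tz": 0,"yaw": 0},{"tx": 0.03,"ty": 0,"tz": 0,"yaw": 0},{"tx": 0.03,"ty": 0,"tz": 0,"yaw": 0},{"tx": 0.03,"ty": 0,"tz": 0,"yaw": 0},{"tx": 0.03,"ty": 0,"tz": 0,"yaw": 0},{"tx": 0.03,"ty": 0,"tz": 0,"yaw": 0},{"tx": 0.03,"ty": 0,"tz": 0,"yaw": 0},{"tx": 0.03,"ty": 0,"tz": 0,"yaw": 0},{"tx": 0.03,"ty": 0,"tz": 0,"yaw": 0},{"tx": 0.03,"ty": 0,"tz": 0,"yaw": 0},{"tx": 0.03,"ty": 0,"tz": 0,"yaw": 0},{"tx": 0.02,"ty": 0,"tz": 0,"yaw": 0},{"tx": 0.015,"ty": 0,"tz": 0,"yaw": 0},{"tx": 0,"ty": 0,"tz": 0,"yaw": 0},{"tx": 0,"ty": 0,"tz": 0,"yaw": 0}]}}

```text
time: 12.9
tcp_pos: [0.611, -0.2677, 0.2834]
tcp_rot: [-0.707, 0.707, 0.001, 0.0]
contact_force: [0.2, 0.5, -2.1]
width: 0.0434
```

{"fn": "servo_tool", "kwargs": {"deltas": [{"tx": 0,"ty": 0,"tz": 0.02,"yaw": 0},{"tx": 0,"ty": 0,"tz": 0.02,"yaw": 0},{"tx": 0,"ty": 0,"tz": 0.02,"yaw": 0},{"tx": 0,"ty": 0,"tz": 0.015,"yaw": 0},{"tx": 0,"ty": 0,"tz": 0.008,"yaw": 0},{"tx": 0,"ty": 0,"tz": 0.004,"yaw": 0},{"tx": 0,"ty": 0,"tz": 0,"yaw": 0},{"tx": 0,"ty": 0,"tz": 0,"yaw": 0}]}}

```text
time: 13.7
tcp_pos: [0.6116, -0.2682, 0.1978]
tcp_rot: [-0.707, 0.707, -0.001, 0.0]
contact_force: [-0.0, 0.1, -2.0]
width: 0.0435
```

{"fn": "servo_tool", "kwargs": {"deltas": [{"tx": 0,"ty": 0,"tz": 0.001,"yaw": 0},{"tx": 0,"ty": 0,"tz": 0.001,"yaw": 0},{"tx": 0,"ty": 0,"tz": 0.001,"yaw": 0},{"tx": 0,"ty": 0,"tz": 0,"yaw": 0},{"tx": 0,"ty": 0,"tz": 0,"yaw": 0}]}}

```text
time: 14.2
tcp_pos: [0.6112, -0.2683, 0.1941]
tcp_rot: [-0.707, 0.707, -0.0, 0.0]
contact_force: [0.5, 0.1, -1.6]
width: 0.0434
```

{"fn": "servo_tool", "kwargs": {"deltas": [{"tx": 0,"ty": 0,"tz": 0,"yaw": 0},{"tx": 0,"ty": 0,"tz": 0,"yaw": 0},{"tx": 0,"ty": 0,"tz": 0,"yaw": 0},{"tx": 0,"ty": 0,"tz": 0,"yaw": 0},{"tx": 0,"ty": 0,"tz": 0,"yaw": 0},{"tx": 0,"ty": 0,"tz": 0,"yaw": 0},{"tx": 0,"ty": 0,"tz": 0,"yaw": 0},{"tx": 0,"ty": 0,"tz": 0,"yaw": 0},{"tx": 0,"ty": 0,"tz": -0.01,"yaw": 0},{"tx": 0,"ty": 0,"tz": -0.03,"yaw": 0},{"tx": 0,"ty": 0,"tz": -0.03,"yaw": 0},{"tx": 0,"ty": 0,"tz": -0.03,"yaw": 0},{"tx": 0,"ty": 0,"tz": 0,"yaw": 0}], "fingers": 0.0878}}

```text
time: 15.5
tcp_pos: [0.6126, -0.2687, 0.2998]
tcp_rot: [-0.707, 0.707, -0.004, 0.002]
contact_force: [0.5, 0.7, -0.3]
width: 0.0877
```

```bash
python3 w.py w5
```

```text
15.5 [ 0.6126 -0.2687  0.2998] xaxis [-0.    -1.     0.003] w 0.0877
blue 1214 [ 83. 217.] z8 [ 0.633 -0.073] z43 [ 0.639 -0.098]
yellow 892 [  7. 248.] z8 [0.605 0.035] z43 [ 0.615 -0.005]
red 5341 [313. 244.] z8 [ 0.609 -0.268] z43 [ 0.619 -0.268]
red 4551 [313. 242.] z8 [ 0.611 -0.268] z43 [ 0.62  -0.268]
```

View pics/w5.png

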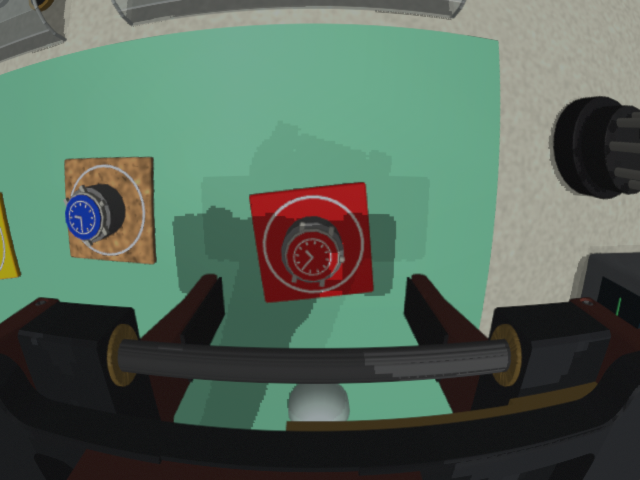

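The red watch sits on the red pad with its dial at (313,257), and the pixel-to-pad offset is about 1 mm. Next is the yellow watch.

{"fn": "servo_tool", "kwargs": {"deltas": [{"tx": -0.015,"ty": -0.001,"tz": 0,"yaw": 0},{"tx": -0.035,"ty": -0.002,"tz": 0,"yaw": 0},{"tx": -0.035,"ty": -0.002,"tz": 0,"yaw": 0},{"tx": -0.035,"ty": -0.002,"tz": 0,"yaw": 0},{"tx": -0.035,"ty": -0.002,"tz": 0,"yaw": 0},{"tx": -0.035,"ty": -0.002,"tz": 0,"yaw": 0},{"tx": -0.035,"ty": -0.002,"tz": 0,"yaw": 0},{"tx": -0.035,"ty": -0.002,"tz": 0,"yaw": 0},{"tx": -0.035,"ty": -0.002,"tz": 0,"yaw": 0},{"tx": -0.035,"ty": -0.002,"tz": 0,"yaw": 0},{"tx": -0.035,"ty": -0.002,"tz": 0,"yaw": 0},{"tx": -0.035,"ty": -0.002,"tz": 0,"yaw": 0},{"tx": -0.035,"ty": -0.003,"tz": 0,"yaw": 0},{"tx": -0.035,"ty": -0.003,"tz": 0,"yaw": 0},{"tx": -0.035,"ty": -0.003,"tz": 0,"yaw": 0},{"tx": -0.035,"ty": -0.003,"tz": 0,"yaw": 0},{"tx": 0,"ty": 0,"tz": 0,"yaw": 0},{"tx": 0,"ty": 0,"tz": 0,"yaw": 0}]}}

```text
time: 17.35
tcp_pos: [0.6448, 0.2738, 0.2922]
tcp_rot: [0.708, -0.706, -0.001, 0.001]
contact_force: [1.0, -0.5, 1.1]
width: 0.0878
```

```bash
python3 w.py w6
```

```text
17.35 [0.6448 0.2738 0.2922] xaxis [ 0.003 -1.     0.001] w 0.0878
blue 4813 [316. 241.] z8 [0.644 0.27 ] z43 [0.654 0.271]
blue 3464 [316. 244.] z8 [0.642 0.27 ] z43 [0.652 0.271]
yellow 6141 [533. 268.] z8 [0.62  0.084] z43 [0.633 0.109]
yellow 1924 [316. 249.] z8 [0.638 0.27 ] z43 [0.648 0.27 ]
```

View pics/w6.png

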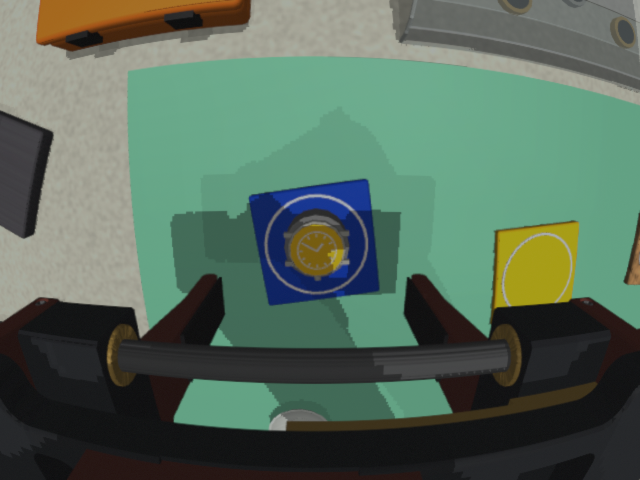

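The yellow watch is at (316,249), 3 mm off the gripper centre. I'll correct for that and grip.

{"fn": "servo_tool", "kwargs": {"deltas": [{"tx": 0.003,"ty": -0.003,"tz": 0.02,"yaw": 0},{"tx": 0,"ty": 0,"tz": 0.02,"yaw": 0},{"tx": 0,"ty": 0,"tz": 0.02,"yaw": 0},{"tx": 0,"ty": 0,"tz": 0.02,"yaw": 0},{"tx": 0,"ty": 0,"tz": 0.01,"yaw": 0},{"tx": 0,"ty": 0,"tz": 0.007,"yaw": 0},{"tx": 0,"ty": 0,"tz": 0,"yaw": 0},{"tx": 0,"ty": 0,"tz": 0,"yaw": 0}]}}

```text
time: 18.2
tcp_pos: [0.6496, 0.2687, 0.1978]
tcp_rot: [-0.707, 0.707, -0.0, 0.0]
contact_force: [0.3, -0.0, 0.5]
width: 0.0879
```

{"fn": "servo_tool", "kwargs": {"deltas": [{"tx": 0,"ty": 0,"tz": 0,"yaw": 0},{"tx": 0,"ty": 0,"tz": 0,"yaw": 0},{"tx": 0,"ty": 0,"tz": 0,"yaw": 0},{"tx": 0,"ty": 0,"tz": 0,"yaw": 0},{"tx": 0,"ty": 0,"tz": 0,"yaw": 0},{"tx": 0,"ty": 0,"tz": 0,"yaw": 0},{"tx": 0,"ty": 0,"tz": 0,"yaw": 0},{"tx": 0,"ty": 0,"tz": 0,"yaw": 0}], "fingers": 0.03}}

```text
time: 19.0
tcp_pos: [0.6493, 0.2691, 0.1971]
tcp_rot: [-0.707, 0.707, 0.0, 0.0]
contact_force: [-0.9, 1.2, 1.1]
width: 0.0437
```

{"fn": "servo_tool", "kwargs": {"deltas": [{"tx": 0,"ty": 0,"tz": -0.01,"yaw": 0},{"tx": 0,"ty": 0,"tz": -0.02,"yaw": 0},{"tx": 0,"ty": 0,"tz": -0.02,"yaw": 0},{"tx": 0.011,"ty": 0.002,"tz": 0,"yaw": 0},{"tx": 0.025,"ty": 0.004,"tz": 0,"yaw": 0},{"tx": 0.025,"ty": 0.004,"tz": 0,"yaw": 0},{"tx": 0.025,"ty": 0.004,"tz": 0,"yaw": 0},{"tx": 0.025,"ty": 0.005,"tz": 0,"yaw": 0},{"tx": 0.025,"ty": 0.005,"tz": 0,"yaw": 0},{"tx": 0.025,"ty": 0.005,"tz": 0,"yaw": 0},{"tx": 0.02,"ty": 0.003,"tz": 0,"yaw": 0},{"tx": 0.01,"ty": 0,"tz": 0,"yaw": 0},{"tx": 0,"ty": 0,"tz": 0,"yaw": 0},{"tx": 0,"ty": 0,"tz": 0.015,"yaw": 0},{"tx": 0,"ty": 0,"tz": 0.015,"yaw": 0},{"tx": 0,"ty": 0,"tz": 0.01,"yaw": 0},{"tx": 0,"ty": 0,"tz": 0.005,"yaw": 0},{"tx": 0,"ty": 0,"tz": 0,"yaw": 0},{"tx": 0,"ty": 0,"tz": 0,"yaw": 0}]}}

```text
time: 20.9
tcp_pos: [0.6174, 0.0781, 0.2019]
tcp_rot: [0.707, -0.707, -0.0, 0.0]
contact_force: [-0.8, 0.1, -1.6]
width: 0.0433
```

{"fn": "servo_tool", "kwargs": {"deltas": [{"tx": 0,"ty": 0,"tz": 0.002,"yaw": 0},{"tx": 0,"ty": 0,"tz": 0.001,"yaw": 0},{"tx": 0,"ty": 0,"tz": 0.001,"yaw": 0},{"tx": 0,"ty": 0,"tz": 0,"yaw": 0},{"tx": 0,"ty": 0,"tz": 0,"yaw": 0}]}}

```text
time: 21.4
tcp_pos: [0.6173, 0.0778, 0.1982]
tcp_rot: [-0.707, 0.707, -0.0, 0.0]
contact_force: [0.6, 0.3, -1.7]
width: 0.0435
```

{"fn": "servo_tool", "kwargs": {"deltas": [{"tx": 0,"ty": 0,"tz": 0,"yaw": 0},{"tx": 0,"ty": 0,"tz": 0,"yaw": 0},{"tx": 0,"ty": 0,"tz": 0,"yaw": 0},{"tx": 0,"ty": 0,"tz": 0,"yaw": 0},{"tx": 0,"ty": 0,"tz": 0,"yaw": 0},{"tx": 0,"ty": 0,"tz": 0,"yaw": 0},{"tx": 0,"ty": 0,"tz": 0,"yaw": 0},{"tx": 0,"ty": 0,"tz": 0,"yaw": 0},{"tx": 0,"ty": 0,"tz": -0.01,"yaw": 0},{"tx": 0,"ty": 0,"tz": -0.03,"yaw": 0},{"tx": 0,"ty": 0,"tz": -0.03,"yaw": 0},{"tx": 0,"ty": 0,"tz": -0.03,"yaw": 0}], "fingers": 0.0878}}

```text
time: 22.6
tcp_pos: [0.6172, 0.0778, 0.2998]
tcp_rot: [-0.707, 0.707, -0.0, 0.0]
contact_force: [0.3, 0.2, 0.5]
width: 0.0877
```

{"fn": "servo_tool", "kwargs": {"deltas": [{"tx": 0.014,"ty": -0.003,"tz": 0,"yaw": 0},{"tx": 0.03,"ty": -0.004,"tz": 0,"yaw": 0},{"tx": 0.03,"ty": -0.004,"tz": 0,"yaw": 0},{"tx": 0.03,"ty": -0.004,"tz": 0,"yaw": 0},{"tx": 0.03,"ty": -0.004,"tz": 0,"yaw": 0},{"tx": 0.025,"ty": -0.003,"tz": 0,"yaw": 0},{"tx": 0.015,"ty": -0.002,"tz": 0,"yaw": 0},{"tx": 0,"ty": 0,"tz": 0,"yaw": 0},{"tx": 0,"ty": 0,"tz": 0,"yaw": 0}]}}

```text
time: 23.5
tcp_pos: [0.6411, -0.0953, 0.2979]
tcp_rot: [0.707, -0.707, -0.0, -0.0]
contact_force: [0.9, 0.8, -0.3]
width: 0.0879
```

```bash
python3 w.py w7;  python3 - <<'E'
from h import *
im=save('top','t3'); sc=save('scene','s3')
for c,i in(('top',im),('scene',sc)):
  for col in HUE:
    for a,ce,m in blobs(i,col)[:2]:
        h=hullc(m); print(c,col,a,'z8',np.round(at(c,h,.008)[:2],3),'z42',np.round(at(c,h,.042)[:2],3))
E
```

```text
23.5 [ 0.6411 -0.0953  0.2979] xaxis [ 0.    -1.    -0.001] w 0.0879
blue 1734 [314. 252.] z8 [ 0.631 -0.094] z43 [ 0.641 -0.094]
blue 150 [  3. 264.] z8 [0.615 0.224] z43 [0.627 0.182]
yellow 5808 [118. 265.] z8 [0.618 0.072] z43 [0.63  0.051]
red 5536 [510. 270.] z8 [ 0.614 -0.261] z43 [ 0.627 -0.239]
red 371 [617. 323.] z8 [ 0.548 -0.422] z43 [ 0.569 -0.379]
red 186 [ 19. 317.] z8 [0.555 0.218] z43 [0.575 0.177]
top blue 2486 z8 [0.64  0.271] z42 [0.631 0.263]
top blue 303 z8 [ 0.65 -0.1 ] z42 [ 0.641 -0.096]
top yellow 2286 z8 [0.613 0.078] z42 [0.605 0.076]
scene blue 4700 z8 [0.643 0.273] z42 [0.652 0.279]
scene blue 303 z8 [ 0.633 -0.12 ] z42 [ 0.642 -0.095]
scene yellow 2779 z8 [0.617 0.08 ] z42 [0.628 0.096]
scene red 815 z8 [ 0.632 -0.267] z42 [ 0.642 -0.235]
```

View pics/w7.png

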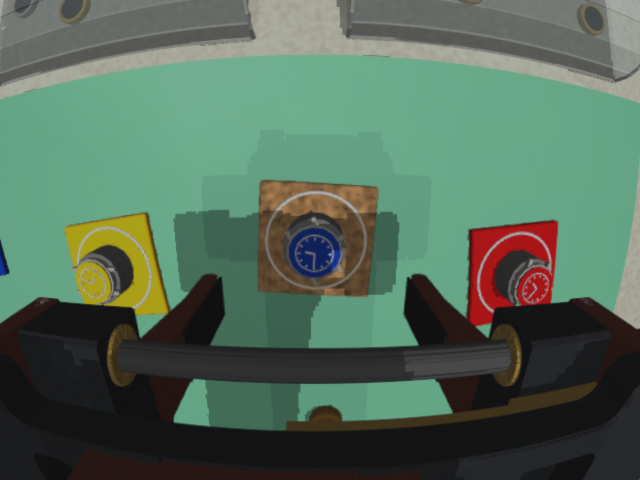

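The blue watch is centred on the cork pad at (314,252). The yellow watch on the yellow pad and the red one on the red pad are both upright.

{"fn": "servo_tool", "kwargs": {"deltas": [{"tx": 0,"ty": 0,"tz": 0.02,"yaw": 0},{"tx": 0,"ty": 0,"tz": 0.02,"yaw": 0},{"tx": 0,"ty": 0,"tz": 0.02,"yaw": 0},{"tx": 0,"ty": 0,"tz": 0.02,"yaw": 0},{"tx": 0,"ty": 0,"tz": 0.014,"yaw": 0},{"tx": 0,"ty": 0,"tz": 0.008,"yaw": 0},{"tx": 0,"ty": 0,"tz": 0,"yaw": 0},{"tx": 0,"ty": 0,"tz": 0,"yaw": 0}]}}

```text
time: 24.45
tcp_pos: [0.6416, -0.096, 0.1966]
tcp_rot: [0.707, -0.707, 0.0, -0.0]
contact_force: [0.1, -0.6, 0.4]
width: 0.0881
```

{"fn": "servo_tool", "kwargs": {"deltas": [{"tx": 0,"ty": 0,"tz": 0,"yaw": 0},{"tx": 0,"ty": 0,"tz": 0,"yaw": 0},{"tx": 0,"ty": 0,"tz": 0,"yaw": 0},{"tx": 0,"ty": 0,"tz": 0,"yaw": 0},{"tx": 0,"ty": 0,"tz": 0,"yaw": 0},{"tx": 0,"ty": 0,"tz": 0,"yaw": 0},{"tx": 0,"ty": 0,"tz": 0,"yaw": 0},{"tx": 0,"ty": 0,"tz": 0,"yaw": 0}], "fingers": 0.03}}

```text
time: 25.25
tcp_pos: [0.6413, -0.0962, 0.1961]
tcp_rot: [-0.707, 0.707, -0.0, 0.0]
contact_force: [-0.6, -0.0, 1.4]
width: 0.0434
```

{"fn": "servo_tool", "kwargs": {"deltas": [{"tx": 0,"ty": 0,"tz": -0.01,"yaw": 0},{"tx": 0,"ty": 0,"tz": -0.025,"yaw": 0},{"tx": 0,"ty": 0,"tz": -0.03,"yaw": 0},{"tx": 0,"ty": 0,"tz": -0.025,"yaw": 0},{"tx": -0.015,"ty": 0,"tz": 0,"yaw": 0},{"tx": -0.03,"ty": 0,"tz": 0,"yaw": 0},{"tx": -0.03,"ty": 0,"tz": 0,"yaw": 0},{"tx": -0.03,"ty": 0,"tz": 0,"yaw": 0},{"tx": -0.03,"ty": 0,"tz": 0,"yaw": 0},{"tx": -0.03,"ty": 0,"tz": 0,"yaw": 0},{"tx": -0.03,"ty": 0,"tz": 0,"yaw": 0},{"tx": -0.03,"ty": 0,"tz": 0,"yaw": 0},{"tx": -0.03,"ty": 0,"tz": 0,"yaw": 0},{"tx": -0.03,"ty": 0,"tz": 0,"yaw": 0},{"tx": -0.03,"ty": 0,"tz": 0,"yaw": 0},{"tx": -0.03,"ty": 0,"tz": 0,"yaw": 0},{"tx": -0.022,"ty": 0,"tz": 0,"yaw": 0},{"tx": 0,"ty": 0,"tz": 0,"yaw": 0},{"tx": 0,"ty": 0,"tz": 0,"yaw": 0}]}}

```text
time: 27.15
tcp_pos: [0.6409, 0.2712, 0.2853]
tcp_rot: [0.707, -0.707, -0.0, 0.001]
contact_force: [0.0, -0.7, -1.2]
width: 0.0436
```

{"fn": "servo_tool", "kwargs": {"deltas": [{"tx": 0,"ty": 0,"tz": 0.02,"yaw": 0},{"tx": 0,"ty": 0,"tz": 0.02,"yaw": 0},{"tx": 0,"ty": 0,"tz": 0.02,"yaw": 0},{"tx": 0,"ty": 0,"tz": 0.015,"yaw": 0},{"tx": 0,"ty": 0,"tz": 0.006,"yaw": 0},{"tx": 0,"ty": 0,"tz": 0.004,"yaw": 0},{"tx": 0,"ty": 0,"tz": 0,"yaw": 0},{"tx": 0,"ty": 0,"tz": 0,"yaw": 0}]}}

```text
time: 27.95
tcp_pos: [0.6416, 0.2709, 0.2019]
tcp_rot: [-0.707, 0.707, -0.0, 0.001]
contact_force: [-0.3, -0.1, -1.1]
width: 0.0431
```

{"fn": "servo_tool", "kwargs": {"deltas": [{"tx": 0,"ty": 0,"tz": 0.002,"yaw": 0},{"tx": 0,"ty": 0,"tz": 0.002,"yaw": 0},{"tx": 0,"ty": 0,"tz": 0.001,"yaw": 0},{"tx": 0,"ty": 0,"tz": 0,"yaw": 0},{"tx": 0,"ty": 0,"tz": 0,"yaw": 0}]}}

```text
time: 28.45
tcp_pos: [0.6413, 0.2708, 0.1961]
tcp_rot: [-0.707, 0.707, -0.0, 0.0]
contact_force: [0.3, 0.0, -0.3]
width: 0.0436
```

{"fn": "servo_tool", "kwargs": {"deltas": [{"tx": 0,"ty": 0,"tz": 0,"yaw": 0},{"tx": 0,"ty": 0,"tz": 0,"yaw": 0},{"tx": 0,"ty": 0,"tz": 0,"yaw": 0},{"tx": 0,"ty": 0,"tz": 0,"yaw": 0},{"tx": 0,"ty": 0,"tz": 0,"yaw": 0},{"tx": 0,"ty": 0,"tz": 0,"yaw": 0},{"tx": 0,"ty": 0,"tz": 0,"yaw": 0},{"tx": 0,"ty": 0,"tz": 0,"yaw": 0},{"tx": 0,"ty": 0,"tz": -0.01,"yaw": 0},{"tx": 0,"ty": 0,"tz": -0.03,"yaw": 0},{"tx": 0,"ty": 0,"tz": -0.03,"yaw": 0},{"tx": 0,"ty": 0,"tz": -0.03,"yaw": 0},{"tx": 0,"ty": 0,"tz": 0,"yaw": 0},{"tx": 0,"ty": 0,"tz": 0,"yaw": 0}], "fingers": 0.0878}}

```text
time: 29.85
tcp_pos: [0.6414, 0.2708, 0.2974]
tcp_rot: [-0.707, 0.707, -0.0, 0.001]
contact_force: [0.2, -0.1, -1.0]
width: 0.0878
```

```bash
python3 w.py w8; python3 - <<'E'
from h import *
# dial tops: largest same-colour blob hides the dial, so use networks for watches
for c in ('wrist','scene','top'):
    if c!='wrist': save(c,c+'9')
    for n in ('watch_blue','watch_red','watch_yellow','loupe','oil_pot','dust_dome'):
        for r in arm.regions_of(c,n)[:1]: print(c,n,round(r['score'],2),np.round(r['centre']),np.round(at(c,r['centre'],.035)[:2],3))
a=cv2.imread('pics/wrist9.png') ; w=cv2.imread('pics/w8.png'); s=cv2.imread('pics/scene9.png')
cv2.imwrite('pics/fin.png',cv2.resize(np.hstack([w,s]),(800,300),interpolation=cv2.INTER_AREA))
E
```

```text
29.85 [0.6414 0.2708 0.2974] xaxis [-0.    -1.    -0.001] w 0.0878
blue 5256 [313. 240.] z8 [0.641 0.272] z43 [0.65  0.272]
blue 4654 [313. 237.] z8 [0.643 0.272] z43 [0.652 0.272]
yellow 5154 [529. 267.] z8 [0.617 0.086] z43 [0.629 0.11 ]
red 216 [ 12. 322.] z8 [0.55  0.595] z43 [0.571 0.552]
red 171 [614. 321.] z8 [ 0.552 -0.049] z43 [ 0.573 -0.007]
wrist watch_blue 0.97 [312. 245.] [0.644 0.272]
wrist watch_yellow 0.74 [543. 273.] [0.62 0.09]
scene watch_blue 0.93 [393. 432.] [0.648 0.271]
scene watch_red 0.78 [217. 161.] [ 0.616 -0.259]
scene watch_yellow 0.75 [324. 312.] [0.625 0.083]
scene oil_pot 0.67 [344. 184.] [ 0.466 -0.098]
scene dust_dome 0.54 [256. 242.] [ 0.646 -0.074]
top watch_blue 0.55 [160. 191.] [0.636 0.262]
top watch_red 0.68 [470. 214.] [ 0.604 -0.266]
top watch_yellow 0.9 [270. 204.] [0.616 0.077]
top loupe 0.7 [262. 292.] [0.467 0.085]
top oil_pot 0.88 [378. 295.] [ 0.463 -0.107]
top dust_dome 0.93 [473. 300.] [ 0.457 -0.266][ WARN:0@7.356] global loadsave.cpp:275 findDecoder imread_('pics/wrist9.png'): can't open/read file: check file path/integrity
```

View pics/w8.png

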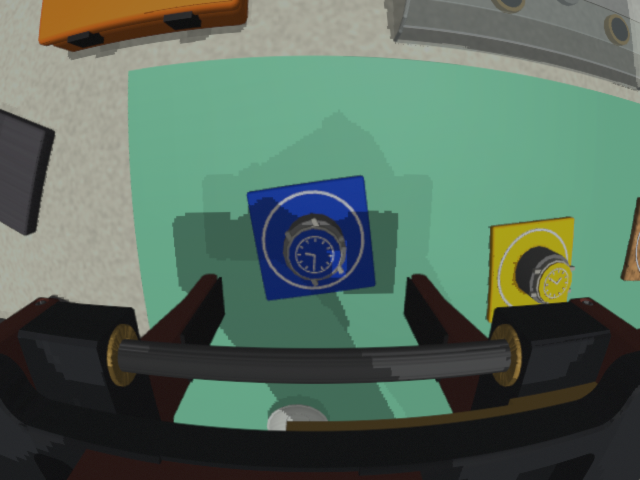

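View pics/scene9.png

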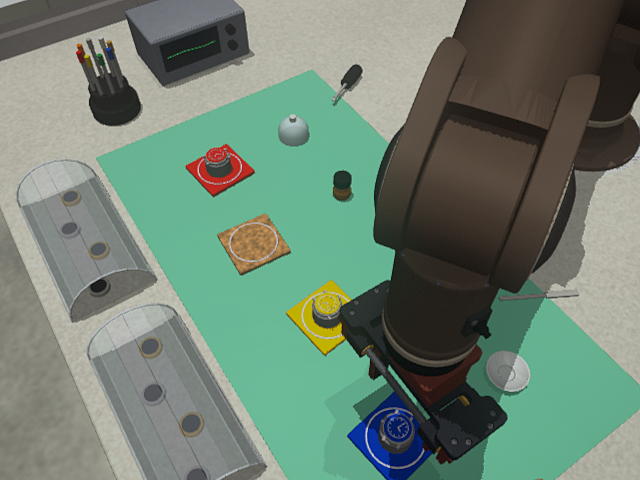

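Each watch stands upright inside the ring of its own colour: blue at (314,256) in the wrist view, yellow at (327,305) and red at (218,160) in the scene view. The cork pad is empty and the bystanders haven't moved, so I'll hand in.

```bash
python3 -c "
from plant import arm
print(arm.hand_in())"
```

```text
the job is handed in; nothing more can be done
None
```

All three watches are on the pads of their own colour, and I handed the job in at about 30 s of the 102 s limit. I parked blue on the cork pad, moved red to red and yellow to yellow, then moved blue from the cork to blue. Each watch was lowered until it rested on its pad before I opened the fingers.

**Final checks:**
- **Watches:** all three stood upright and released inside their white rings, about 2–3 mm from the pad centres judging by where they were released. The networks' watch centres mostly agreed, and differed by up to about 10 mm where the scene and top cameras view the watches at an angle.
- **Cork pad and gripper:** the cork pad was empty, and the gripper was clear, about 7 cm above the blue watch.
- **Loupe, oil pot and dust dome:** the top camera put each of them within about 5 mm of where it started.

**Disagreements and refusals:**
- The scene camera's network once reported the empty cork pad as the dust dome (score 0.54). The picture showed the dome where it started. The arm hid the loupe from that camera, so only the top camera checked it.
- My first two move calls were refused as invalid, and the arm did not move. Calls went through once every row gave all four values.

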